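Seat the tube-rack plate on the shaker's locating pins

TASK

The tube-rack plate on the shaker is riding on top of the two locating pins. With your fingertips nudge it across the deck, without gripping or lifting it, until both of its holes drop over the pins and it lies flat on the deck; the steel side stop may be used to line it up. Leave the jar, the tube stand and the flask where they are, and finish clear of everything.

Things in the scene. Friction and masses are not known exactly. Their poses are not given: they have to be found in the camera images.
- shaker: Orbital shaker, fixed, white housing 360 x 290 mm with a flat dark steel deck 340 x 270 mm, its top 80 mm above the bench. Origin on the bench under its centre; x points away from the robot (to its far side), y to its left, z up. On the deck stand two pins and, on the left, a stop bar. A seated plate has the shaker's x, y and yaw.
- deck (a point): Centre of the top face of the shaker's deck, axes as the shaker's.
- pin_left (a point): Foot of the left pin, on the deck top at x = +50, y = +50 mm of the shaker. The pin is 10 mm in diameter and 9 mm high with a half-round top.
- pin_right (a point): Foot of the right pin, on the deck top at x = +50, y = -50 mm of the shaker; same size as the left one.
- stop (a point): Middle of the inner face of the fixed bright steel stop bar, at its foot: x = -15, y = +70.5 mm of the shaker. The bar is 230 mm long along x, 12 mm wide, 18 mm high. With the plate flat against it the holes lie 0.5 mm to the left of the pins and still drop over them. The plate slides under a push of a few newtons.
- plate: Loose aluminium plate 180 (x) x 140 (y) x 10 mm, 0.4 to 0.75 kg, two 13 mm through holes; a grey block of small white-capped vials is fixed on it (66 x 116 mm, centre x = -18, caps to 43 mm above the underside). Origin: centre of the underside; x to the far edge, y left. At first it leans 3 degrees, near edge on the deck, far part on the pins, 14-34 mm nearer and 7-18 mm right of its seat, turned up to 4 degrees.
- hole_left (a point): Centre of the plate's left hole at the underside, at x = +50, y = +50 mm of the plate.
- hole_right (a point): Centre of the plate's right hole at the underside, at x = +50, y = -50 mm of the plate.
- jar: Small amber jar with white cap, 38 mm in diameter, 55 mm high, loose, standing on the far right corner of the shaker's deck. Origin at the centre of its underside. To be left alone.
- tube_stand: Loose wire stand with eight capped tubes, 70 x 150 mm, 98 mm high, on the bench to the left of the shaker. Origin under its centre. To be left alone.
- flask: Blue flask, 84 mm in diameter, 165 mm high, loose, on the bench to the right of the shaker. Origin under its centre. To be left alone.
There are look-alikes about, which are no part of the job. Of the things shaped like the plate, the aluminium one is meant.

How it is judged (in metres and radians):
At the end, for the whole second after the job is handed in: Both holes are over their pins (centres within 2.8 mm), the plate lies flat on the deck (underside within 2 mm of it, tilt under 0.012 rad) and is at rest, and the robot touches nothing (horizontal distance between hole_left and pin_left below 0.0028 m and horizontal distance between hole_right and pin_right below 0.0028 m and z of each of hole_left, hole_right, plate in the frame of deck below 0.002 m and angle between plate's own z axis and vertical below 0.012 rad and linear speed of plate below 0.01 m/s).
It fails at once if the fingers straddle the vial block to grip the plate by it (grasp point inside the block) (x of the grasp point in the frame of plate between -0.045 and 0.009 m and y of the grasp point in the frame of plate between -0.052 and 0.052 m and z of the grasp point in the frame of plate below 0.042 m).
It fails at once if the plate is lifted off the deck and pins or tipped up (z of plate in the frame of deck above 0.01 m or angle between plate's own z axis and vertical above 0.1 rad).
It fails at once if the jar, the tube stand or the flask is moved by more than 15 mm (distance of any of jar, tube_stand, flask from where it was at the start of the episode above 0.015 m).
It also fails if it takes over 51 s, if anything falls off the work surface, if the arm or the gripper's body presses on something with over 40 N, if the wrist force passes 120 N, or if a joint passes its speed limit or range.

ROBOT

A 6-joint arm with a two-finger parallel gripper is mounted at the origin on the work surface. World frame = base frame: x ahead of the robot, y to its left, z up, the work surface at z = 0. Lengths are in m, angles in degrees, forces in N, time in s.
With the tool pointing down it reaches from about 0.35 to 0.875 m from the base axis. Payload 4.2 kg.
Tool frame: the origin (TCP) lies midway between the tips of the shut fingers; the grasp point (between the pads) lies 19 mm behind it; z points along the fingers, y is the direction in which the jaws open and shut (so a half turn about z gives the same grasp; the last joint's range is limited). The gripper opens to 87 mm and grips with 3 to 60 N. Pads are 19 mm wide; open, the fingers measure 117 mm over their backs; the gripper's body (75 mm by 190 mm) begins 51 mm behind the grasp point.
Start: joints at [86.952, 22.042, 0.453, 0, -68.411, -14.817], TCP at [0.192, 0.595, 0.223] pointing down, gripper open.
Joint ranges: [-179.83, 179.83], [-69.29, 118.12], [-61.27, 80.66], [-181.25, 117.63], [-171.15, -9.14], [-177.46, 177.46]. Speed limits (degrees/s): [159.86, 159.86, 180, 180, 180, 180].

INTERFACE

Orientations are given as a 3x3 rotation matrix whose columns are the frame's x, y, z axes.
In Python, from station import sense, capture, get_calibration, finish_job, spot_in, spot_point gives the robot as it stands.
- The arm moves only by the shell command python3 -m inch 'ROWS'. ROWS is JSON, a list of rows, each an object with "fingers": the finger opening in cm, from 0 to 8.7; "delta_pos": the shift along the tool's x, y, z in cm, a list of three; "spin": the turn about the tool's z in degrees. In form: [{"fingers": fingers, "delta_pos": [dx, dy, dz], "spin": spin}, ...]. A call has 1 to 20 rows; each row is the pose to reach, as a shift and turn from the pose commanded when the call began, along the tool's axes at that moment; what a row does not reach only later rows make up. A row lasts 1/10 s, in which the tool goes at most 50 mm and 8.59 degrees, less where a joint would pass 70% of its speed; a pose out of reach is approached as far as the arm can. A call with a gripper value outside its range is refused whole. The fingers move at their own pace and stop on an object; the grip force is fixed at half the most. Time passes only in rows, so rows that repeat a pose let the fingers close. It gives the time, the measured TCP pose, the force and the opening at its end, in the units of the state.
- sense(): the state, without advancing time (a new reading comes with each control period).
- capture(name): name is "scene" or "top" or "wrist"; returns the picture (384x512x3 uint8, red, green, blue); there is no depth.
- get_calibration(name): a dict with "K" (3x3 intrinsics, pixels), "T" (4x4, takes a point from camera to world coordinates). Camera axes: x right, y up, looking along -z (the intrinsics and any distortion apply to the point x, -y, -z); pixel columns grow to the right and rows downward; lengths in m; the calibration is good to about 2 mm. A picture is of the moment at which its call begins: read the wrist's pose just before it. get_calibration takes no time and is no camera call; for the wrist camera it gives the pose at the moment of the call.
- finish_job(): hands the job in, once; it reports no verdict.
Trained networks look in the newest picture that a camera, given by its name, has taken for a name from the list of things; names that differ only in an ending like _2 or _b are one class to them, and where a whole thing is asked for, a point or a joint stands for the part that bears it (a point fixed in the world has none). Each returns a list of dicts, best first, with "conf" (0 to 1); they miss things now and then, are a little off and sometimes report something else, mostly with a low value. They report only what shows in the picture. A call takes as long as a camera call. They do not tell look-alikes from the thing itself.
- spot_in(camera, target): "extent" ([left, top, right, bottom] as shares, 0 to 1, of the picture: columns of its width, rows of its height, round what is visible of it).
- spot_point(camera, target): "location" ([column, row] as shares, 0 to 1, of the picture: columns of its width, rows of its height: a listed point, or the origin of a listed thing).
The state is a dict: "time_s": time; "joints": joint angles; "joint_velocities": joint speeds; "effort": joint torques, N m; "tcp_pos": TCP position; "ee_rot": TCP orientation; "wrist_force": force on the tool from outside, world axes, zero at the start; "moment": the same for the moment, N m; "gripper_width": opening from 0.0 (shut) to 1.0 (fully open).
Only numpy, scipy, OpenCV 4.12 (cv2) and the standard library are available. Lean on these libraries where they do the work, as an engineer would, in place of code of your own. Each camera call takes 0.05 s, during which the arm holds its last target.

## Working session

There is one attempt and no reset: what is moved stays moved. The work goes in short steps, Python scripts to look and compute and a shell command to move; the robot and the scene stay as the last step left them, time stands still between calls to the robot, and variables do not carry over. Pictures are saved under pics/ and viewed, and the job is handed in when it is done.

```bash
ls; mkdir -p pics
python3 - <<'E'
from station import *
import cv2,numpy as np
s=sense();print(s)
for n in ["scene","top","wrist"]:
    im=capture(n);cv2.imwrite(f"pics/{n}0.png",im[:,:,::-1])
    c=get_calibration(n);print(n,c)
    if n!="wrist":
        for t in ["plate","shaker","jar","flask","tube_stand"]:
            print(t,[(d["conf"],np.round(d["extent"],3).tolist()) for d in spot_in(n,t)])
        for t in ["hole_left","hole_right","pin_left","pin_right","stop","deck","plate","shaker"]:
            print(t,[(d["conf"],np.round(np.array(d["location"])*[512,384],1).tolist()) for d in spot_point(n,t)])
print(sense()["time_s"])
E
```

```text
pics
{'time_s': 0.0, 'joints': array([ 8.69533093e+01,  2.20907996e+01,  3.80111101e-01, -2.93830573e-02,
       -6.84112224e+01, -1.48152825e+01]), 'joint_velocities': array([-0.01333752, -0.10384293,  0.01169911, -0.03107547,  0.08374303,
       -0.0547604 ]), 'effort': array([ 7.90167360e-04, -3.90666676e+01,  1.87411934e+01,  4.22006786e+00,
        1.11189019e-02, -1.84696560e-04]), 'tcp_pos': array([0.19151157, 0.59430291, 0.22146045]), 'ee_rot': array([[ 9.51740160e-01, -3.06904417e-01, -5.89267941e-04],
       [-3.06904971e-01, -9.51737848e-01, -2.09934846e-03],
       [ 8.34707125e-05,  2.17888350e-03, -9.99997623e-01]]), 'wrist_force': array([0.20740025, 0.1033295 , 0.35584453]), 'moment': array([ 0.02267494, -0.01516822,  0.01303403]), 'gripper_width': 1.0000165641723777}
scene {'K': array([[399.66816888,   0.        , 255.48229598],
       [  0.        , 399.66816888, 195.65197634],
       [  0.        ,   0.        ,   1.        ]]), 'T': array([[ 0.04999251, -0.55057281,  0.83328886,  1.51809022],
       [ 0.9987127 ,  0.02038691, -0.04644689, -0.0566001 ],
       [ 0.0
[... 1881 characters left out ...]
right [(0.58, [274.9, 168.1])]
stop [(0.64, [233.4, 189.5]), (0.19, [276.2, 169.8])]
deck []
plate [(0.88, [259.8, 192.6]), (0.72, [362.4, 263.5]), (0.65, [147.0, 252.9])]
shaker []
wrist {'K': array([[272.88050444,   0.        , 252.01454468],
       [  0.        , 272.88050444, 190.85474036],
       [  0.        ,   0.        ,   1.        ]]), 'T': array([[-3.06939060e-01,  9.12383002e-01,  2.70824058e-01,
         2.66583753e-01],
       [-9.51729170e-01, -2.94241896e-01, -8.73687220e-02,
         5.70374476e-01],
       [-2.59524232e-05, -2.84568030e-01,  9.58655848e-01,
         3.83890895e-01],
       [ 0.00000000e+00,  0.00000000e+00,  0.00000000e+00,
         1.00000000e+00]])}
1.45
```

View pics/scene0.png

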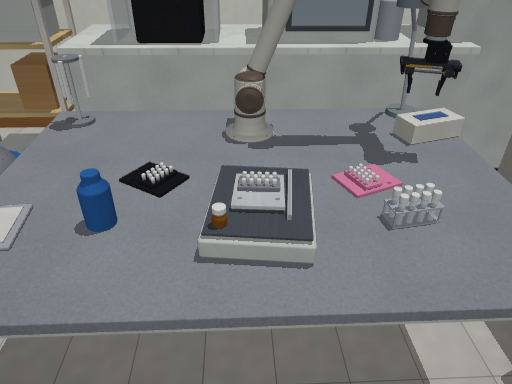

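View pics/top0.png

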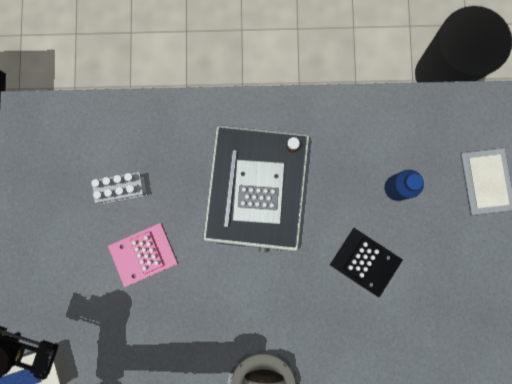

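View pics/wrist0.png

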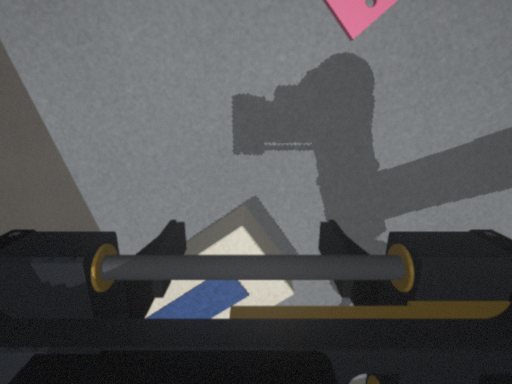

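```bash
cat > h.py <<'E'
import numpy as np,cv2
from station import *
def unproj(c,px,z):
    K,T=c["K"],c["T"];px=np.atleast_2d(px).astype(float)
    d=np.c_[(px[:,0]-K[0,2])/K[0,0],-(px[:,1]-K[1,2])/K[1,1],-np.ones(len(px))]@T[:3,:3].T
    o=T[:3,3];return o+d*((z-o[2])/d[:,2])[:,None]
def proj(c,P):
    K,T=c["K"],c["T"];P=np.atleast_2d(P);q=(P-T[:3,3])@T[:3,:3]
    return np.c_[K[0,0]*q[:,0]/-q[:,2]+K[0,2],-K[1,1]*q[:,1]/-q[:,2]+K[1,2]]
E
python3 - <<'E'
from h import *
im=cv2.imread("pics/top0.png");c=get_calibration("top")
cv2.imwrite("pics/top0z.png",cv2.resize(im[115:260,195:320],None,fx=4.1,fy=4.1,interpolation=cv2.INTER_CUBIC))
q=np.array([(217.5,128),(309,135),(298,249),(206,240)])
P=unproj(c,q,.08);print(P.round(3));print("c",P.mean(0))
print(unproj(c,[(259,192)],.09), unproj(c,[(234.5,152),(227,226)],.098))
for nm,px,z in [("jar",(293.5,144),.135),("flask",(409,183),.165),("stand",(118,187),.098)]: print(nm,unproj(c,px,z))
E
```

```text
[[ 0.791  0.124  0.08 ]
 [ 0.764 -0.155  0.08 ]
 [ 0.421 -0.113  0.08 ]
 [ 0.451  0.16   0.08 ]]
c [0.6067858  0.00398554 0.08      ]
[[ 5.91458046e-01 -1.37280142e-04  9.00000000e-02]] [[0.71236154 0.07131075 0.098     ]
 [0.49144342 0.09581343 0.098     ]]
jar [[ 0.7256645  -0.10300036  0.135     ]]
flask [[ 0.60220928 -0.42159304  0.165     ]]
stand [[0.61269328 0.42083976 0.098     ]]
```

View pics/top0z.png

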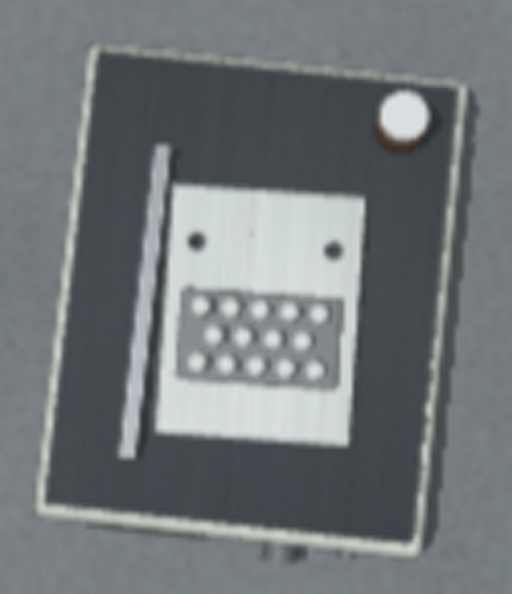

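```bash
cat >> h.py <<'E'
def delta(target,heading=None):
    s=sense();R=s["ee_rot"];d=R.T@(np.array(target)-s["tcp_pos"])*100
    h=np.degrees(np.arctan2(R[1,0],R[0,0]))
    print("tcp",s["tcp_pos"].round(4),"heading",h.round(2),"F",s["wrist_force"].round(2),"w",round(s["gripper_width"],3),"t",s["time_s"])
    print("delta cm",d.round(2), "spin",None if heading is None else round(h-heading,2))
E
python3 -c "
from h import *
delta([.50,.015,.35],-6.5)"
```

```text
tcp [0.1917 0.5949 0.2225] heading -17.86 F [ 0.12 -0.66 -0.43] w 1.0 t 1.45
delta cm [ 47.13  45.73 -12.75] spin -11.36
```

```bash
python3 -m inch '[{"fingers":0,"delta_pos":[0,0,-5],"spin":0},{"fingers":0,"delta_pos":[3,3,-10],"spin":0},{"fingers":0,"delta_pos":[6,6,-12.8],"spin":-2},{"fingers":0,"delta_pos":[9.5,9.2,-12.8],"spin":-4},{"fingers":0,"delta_pos":[13,12.6,-12.8],"spin":-6},{"fingers":0,"delta_pos":[16.5,16,-12.8],"spin":-8},{"fingers":0,"delta_pos":[20,19.4,-12.8],"spin":-10},{"fingers":0,"delta_pos":[23.5,22.8,-12.8],"spin":-11.4},{"fingers":0,"delta_pos":[27,26.2,-12.8],"spin":-11.4},{"fingers":0,"delta_pos":[30.5,29.6,-12.8],"spin":-11.4},{"fingers":0,"delta_pos":[34,33,-12.8],"spin":-11.4},{"fingers":0,"delta_pos":[37.5,36.4,-12.8],"spin":-11.4},{"fingers":0,"delta_pos":[41,39.8,-12.8],"spin":-11.4},{"fingers":0,"delta_pos":[44.5,43.2,-12.8],"spin":-11.4},{"fingers":0,"delta_pos":[46.5,45.2,-12.8],"spin":-11.4},{"fingers":0,"delta_pos":[47.1,45.7,-12.8],"spin":-11.4},{"fingers":0,"delta_pos":[47.1,45.7,-12.8],"spin":-11.4},{"fingers":0,"delta_pos":[47.1,45.7,-12.8],"spin":-11.4},{"fingers":0,"delta_pos":[47.1,45.7,-12.8],"spin":-11.4}]'
python3 - <<'E'
from h import *
delta([.5,.015,.35],-6.5)
c=get_calibration("wrist");im=capture("wrist");cv2.imwrite("pics/w1.png",im[:,:,::-1]);np.savez("w1.npz",**c)
for t in ["hole_left","hole_right","stop","plate","pin_left","pin_right"]:
    for d in spot_point("wrist",t):
        p=np.array(d["location"])*[512,384]; print(t,d["conf"],p.round(1),unproj(c,p,.095)[0].round(4))
cv2.imwrite("pics/w1z.png",cv2.resize(im[:,:,::-1],None,fx=1.56,fy=1.56,interpolation=cv2.INTER_CUBIC))
E
```

```text
time_s: 3.35
tcp_pos: [0.4994, 0.0165, 0.3508]
ee_rot: [[0.994, -0.111, 0.0], [-0.111, -0.994, 0.0], [0.0, -0.0, -1.0]]
wrist_force: [-1.0, 0.6, 0.7]
gripper_width: 0.003
tcp [0.4994 0.0165 0.3508] heading -6.35 F [-0.99  0.56  0.72] w 0.003 t 3.35
delta cm [0.08 0.14 0.08] spin 0.15
hole_left 0.83 [215.5  63.2] [0.6456 0.0513 0.095 ]
hole_left 0.68 [472.3 183.6] [ 0.4279 -0.3264  0.095 ]
hole_right 0.92 [ 45.7 207.7] [0.4634 0.3574 0.095 ]
hole_right 0.84 [438.2 233.9] [ 0.3455 -0.28    0.095 ]
hole_right 0.77 [287.9  62.4] [ 0.6353 -0.0495  0.095 ]
stop 0.71 [202.7  96. ] [0.6046 0.0762 0.095 ]
plate 0.79 [254.2  92.4] [0.6013 0.0016 0.095 ]
plate 0.7 [ 81.4 221.8] [0.4329 0.3069 0.095 ]
plate 0.64 [434.2 196.2] [ 0.4134 -0.2681  0.095 ]
pin_left 0.89 [215.3  48. ] [0.6646 0.0487 0.095 ]
pin_right 0.68 [283.1  51.2] [ 0.6503 -0.0439  0.095 ]
```

View pics/w1z.png

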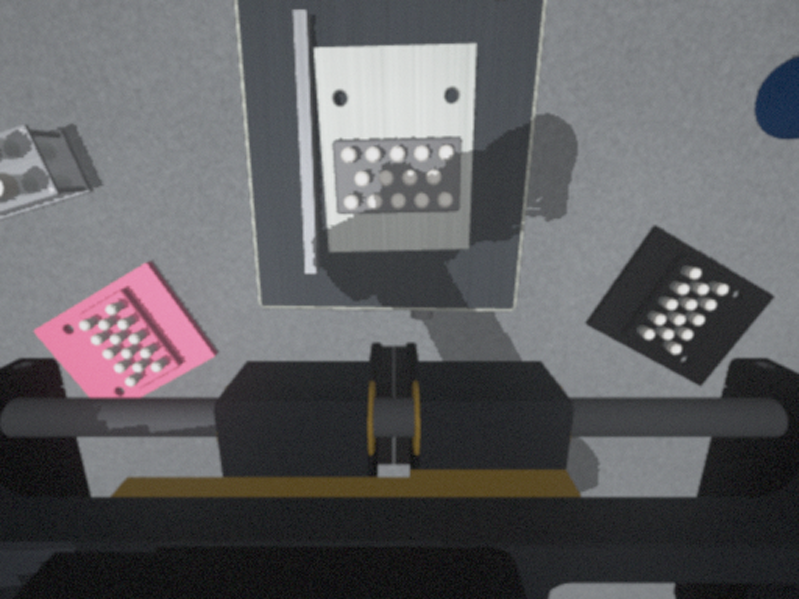

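Run:
```python
from h import *
im=cv2.imread("pics/w1.png")
a=cv2.resize(im[0:175,145:355],None,fx=3.8,fy=3.4,interpolation=cv2.INTER_CUBIC)
cv2.imwrite("pics/w1zz.png",a)
```

```text
(no output)
```

View pics/w1zz.png

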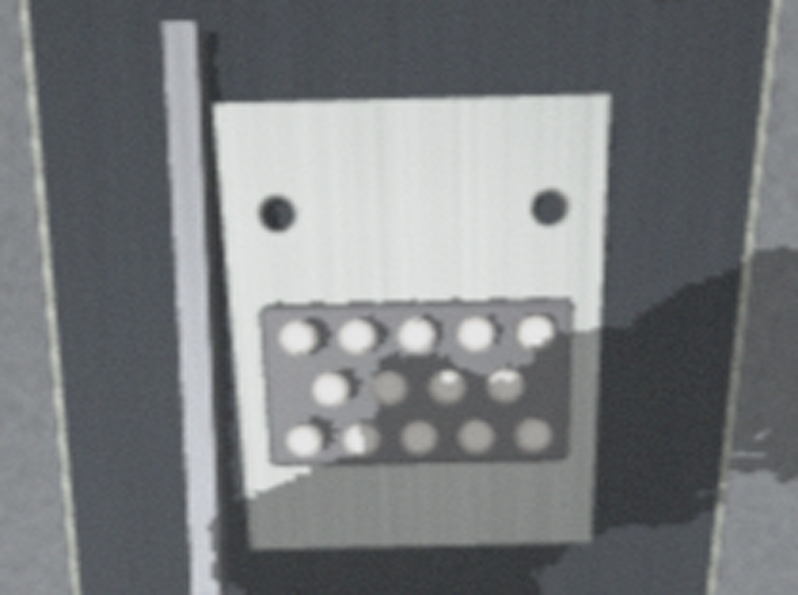

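Run:
```python
from h import *
c=dict(np.load("w1.npz"))
z=lambda p:np.array(p)/[3.8,3.4]+[145,0]
y=lambda p:np.array(p)/1.56
fi,fl=unproj(c,[z((196,21)),z((163,22))],.098)
ni,nl=unproj(c,[y((316,272)),y((305,273))],.098)
print("bar",fi,fl,ni,nl, "len",np.linalg.norm(fi-ni),"w",np.linalg.norm(fi-fl),np.linalg.norm(ni-nl))
for a,b in((ni,fi),(nl,fl)): print("yaw",np.degrees(np.arctan2(*(b-a)[[1,0]])))
th=np.arctan2(*(fi+fl-ni-nl)[[1,0]]);R=np.array([[np.cos(th),-np.sin(th)],[np.sin(th),np.cos(th)]])
mid=(fi+fl+ni+nl)[:2]/4
sh=mid-R@[-.015,.0765];print("shaker",sh,np.degrees(th))
# deck corners near
dc=unproj(c,[y((261,304)),y((515,306))],.08)[:,:2]
print("deck near in shaker",(dc-sh)@R)
e=unproj(c,[z((25,0)),z((78,595)),z((777,0)),z((711,595))],.08)[:,:2];print("sides",(e-sh)@R)
# plate: top face z: near .09, far .0 tilt 3deg -> +.0094
cor=[unproj(c,z(p),h)[0,:2] for p,h in [((213,103),.099),((610,95),.099),((591,541),.09),((250,549),.09)]]
cs=(np.array(cor)-sh)@R;print("plate corners in shaker",cs.round(4))
for p in [(277,214),(549,207)]:
    print("hole",((unproj(c,z(p),.0975)[0,:2]-sh)@R).round(4))
np.savez("sh.npz",sh=sh,R=R)
```

```text
bar [0.71601021 0.06554348 0.098     ] [0.71694924 0.07698422 0.098     ] [0.49060389 0.09453247 0.098     ] [0.49080992 0.10560566 0.098     ] len 0.2272627815095119 w 0.011479212168081317 0.011075110987594061
yaw -7.328450144595699
yaw -7.2133167566305785
shaker [0.60879093 0.00788321] -7.2707973822062195
deck near in shaker [[-0.16825659  0.13402186]
 [-0.16619148 -0.13629345]]
sides [[ 0.11109534  0.13530289]
 [-0.13445042  0.13446511]
 [ 0.11532889 -0.13541478]
 [-0.13015989 -0.13600369]]
plate corners in shaker [[ 0.0706  0.0658]
 [ 0.0756 -0.0745]
 [-0.1033 -0.0812]
 [-0.1092  0.0589]]
hole [0.031  0.0441]
hole [ 0.0352 -0.0554]
```

```bash
cat >> h.py <<'E'
def sdelta(x,y,z,heading=-7.2):
    d=np.load("sh.npz");w=d["sh"]+d["R"]@[x,y];s=sense();print("tcp in shaker",((s["tcp_pos"][:2]-d["sh"])@d["R"]).round(4));delta([*w,z],heading)
E
python3 -c "
from h import *
sdelta(-.03,-.115,.13);sdelta(-.03,-.115,.086)"
```

```text
tcp in shaker [-0.1092 -0.006 ]
tcp [0.4997 0.0158 0.3506] heading -6.42 F [-0.65  0.99 -0.37] w 0.008 t 3.7
delta cm [ 7.76 11.02 22.06] spin 0.78
tcp in shaker [-0.1092 -0.006 ]
tcp [0.4997 0.0158 0.3506] heading -6.42 F [-0.65  0.99 -0.37] w 0.008 t 3.7
delta cm [ 7.76 11.02 26.46] spin 0.78
```

```bash
python3 -m inch '[{"fingers":0,"delta_pos":[2.5,3.7,0],"spin":0.4},{"fingers":0,"delta_pos":[5,7.4,2],"spin":0.8},{"fingers":0,"delta_pos":[7.8,11,6],"spin":0.8},{"fingers":0,"delta_pos":[7.8,11,10],"spin":0.8},{"fingers":0,"delta_pos":[7.8,11,14],"spin":0.8},{"fingers":0,"delta_pos":[7.8,11,18],"spin":0.8},{"fingers":0,"delta_pos":[7.8,11,20],"spin":0.8},{"fingers":0,"delta_pos":[7.8,11,22],"spin":0.8},{"fingers":0,"delta_pos":[7.8,11,23.5],"spin":0.8},{"fingers":0,"delta_pos":[7.8,11,24.5],"spin":0.8},{"fingers":0,"delta_pos":[7.8,11,25.5],"spin":0.8},{"fingers":0,"delta_pos":[7.8,11,26.2],"spin":0.8},{"fingers":0,"delta_pos":[7.8,11,26.4],"spin":0.8},{"fingers":0,"delta_pos":[7.8,11,26.4],"spin":0.8}]'
python3 - <<'E'
from h import *
sdelta(-.03,-.085,.086)
c=get_calibration("wrist");im=capture("wrist");cv2.imwrite("pics/w2.png",im[:,:,::-1])
E
```

```text
time_s: 5.1
tcp_pos: [0.5651, -0.1027, 0.0866]
ee_rot: [[0.992, -0.126, 0.0], [-0.126, -0.992, -0.0], [0.0, 0.0, -1.0]]
wrist_force: [-0.5, -0.2, 0.7]
gripper_width: 0.008
tcp in shaker [-0.0294 -0.1152]
tcp [ 0.5651 -0.1027  0.0866] heading -7.26 F [-0.5  -0.18  0.68] w 0.008 t 5.1
delta cm [-0.06 -3.02  0.06] spin -0.06
```

View pics/w2.png

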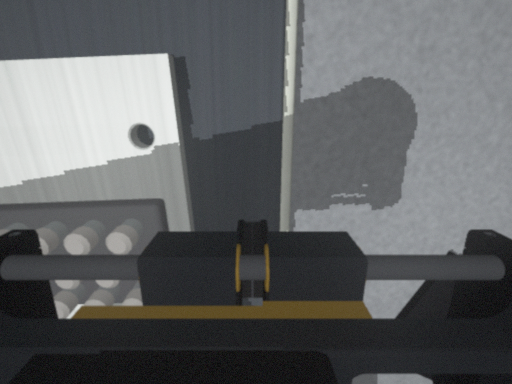

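```bash
python3 -m inch '[{"fingers":0,"delta_pos":[0,-0.6,0],"spin":0},{"fingers":0,"delta_pos":[0,-1.2,0],"spin":0},{"fingers":0,"delta_pos":[0,-1.6,0],"spin":0},{"fingers":0,"delta_pos":[0,-1.8,0],"spin":0},{"fingers":0,"delta_pos":[0,-2.0,0],"spin":0},{"fingers":0,"delta_pos":[0,-2.2,0],"spin":0},{"fingers":0,"delta_pos":[0,-2.4,0],"spin":0},{"fingers":0,"delta_pos":[0,-2.6,0],"spin":0}]'
python3 -m inch '[{"fingers":0,"delta_pos":[0,-0.15,0],"spin":0},{"fingers":0,"delta_pos":[0,-0.3,0],"spin":0}]'
python3 - <<'E'
from h import *
sdelta(-.03,-.085,.086)
c=get_calibration("wrist");im=capture("wrist");cv2.imwrite("pics/w3.png",im[:,:,::-1])
im=capture("top");cv2.imwrite("pics/t3.png",cv2.resize(im[115:260,195:320,::-1],None,fx=4.1,fy=4.1,interpolation=cv2.INTER_CUBIC))
E
```

```text
time_s: 5.95
tcp_pos: [0.5682, -0.0768, 0.0865]
ee_rot: [[0.992, -0.127, -0.0], [-0.127, -0.992, 0.0], [-0.0, -0.0, -1.0]]
wrist_force: [-0.1, 0.2, 0.4]
gripper_width: 0.007
time_s: 6.15
tcp_pos: [0.5685, -0.0742, 0.0866]
ee_rot: [[0.992, -0.126, -0.0], [-0.126, -0.992, -0.001], [-0.0, 0.001, -1.0]]
wrist_force: [-0.0, -3.8, 0.6]
gripper_width: 0.006
tcp in shaker [-0.0296 -0.0865]
tcp [ 0.5685 -0.0742  0.0866] heading -7.25 F [-0.03 -3.75  0.61] w 0.006 t 6.15
delta cm [-0.04 -0.15  0.06] spin -0.05
```

View pics/w3.png

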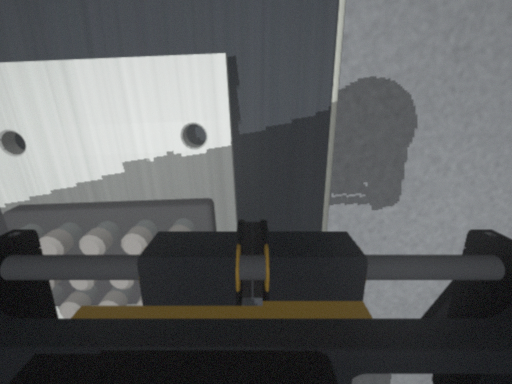

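View pics/t3.png

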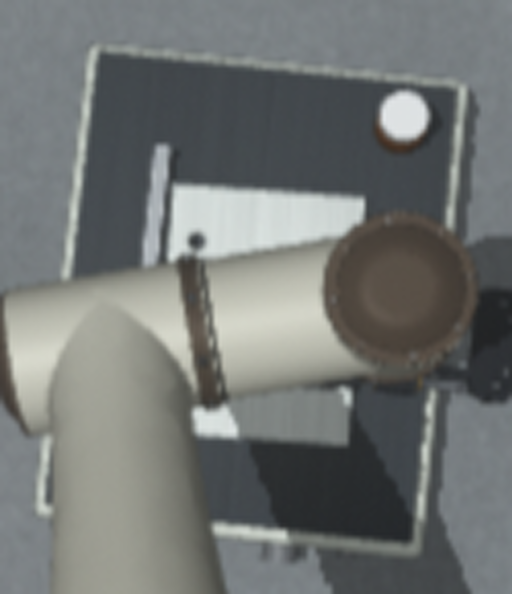

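```bash
python3 -m inch '[{"fingers":0,"delta_pos":[0,-0.1,0],"spin":0},{"fingers":0,"delta_pos":[0,-0.2,0],"spin":0},{"fingers":0,"delta_pos":[0,-0.3,0],"spin":0},{"fingers":0,"delta_pos":[0,-0.4,0],"spin":0},{"fingers":0,"delta_pos":[0,-0.5,0],"spin":0}]'
python3 -m inch '[{"fingers":0,"delta_pos":[0,-0.1,0],"spin":0},{"fingers":0,"delta_pos":[0,-0.2,0],"spin":0}]'
python3 -m inch '[{"fingers":0,"delta_pos":[0,-0.1,0],"spin":0},{"fingers":0,"delta_pos":[0,-0.2,0],"spin":0}]'
python3 - <<'E'
from h import *
sdelta(-.03,-.085,.086)
c=get_calibration("wrist");im=capture("wrist");cv2.imwrite("pics/w4.png",im[:,:,::-1])
E
```

```text
time_s: 6.75
tcp_pos: [0.5686, -0.0693, 0.0865]
ee_rot: [[0.992, -0.127, -0.001], [-0.127, -0.992, -0.0], [-0.001, 0.001, -1.0]]
wrist_force: [-1.6, -4.8, 1.0]
gripper_width: 0.007
time_s: 6.95
tcp_pos: [0.569, -0.0672, 0.0865]
ee_rot: [[0.992, -0.127, -0.001], [-0.127, -0.992, -0.0], [-0.001, 0.001, -1.0]]
wrist_force: [-2.0, -4.7, 0.6]
gripper_width: 0.004
time_s: 7.15
tcp_pos: [0.5687, -0.0658, 0.0865]
ee_rot: [[0.992, -0.126, -0.003], [-0.126, -0.992, -0.001], [-0.002, 0.002, -1.0]]
wrist_force: [-2.2, -8.5, 0.8]
gripper_width: 0.003
tcp in shaker [-0.0304 -0.0782]
tcp [ 0.5687 -0.0658  0.0865] heading -7.25 F [-2.24 -8.54  0.82] w 0.003 t 7.15
delta cm [0.04 0.68 0.05] spin -0.05
```

View pics/w4.png

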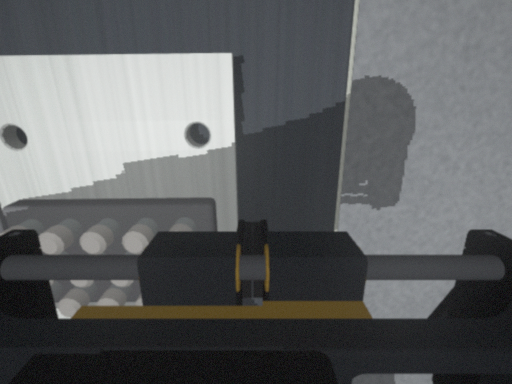

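```bash
python3 -m inch '[{"fingers":0,"delta_pos":[0,-0.1,0],"spin":0}]'
python3 -m inch '[{"fingers":0,"delta_pos":[0,-0.1,0],"spin":0},{"fingers":0,"delta_pos":[0,-0.1,0],"spin":0}]'
python3 - <<'E'
from h import *
sdelta(-.03,-.085,.086)
E
```

```text
time_s: 7.3
tcp_pos: [0.5683, -0.0654, 0.0865]
ee_rot: [[0.992, -0.126, -0.004], [-0.126, -0.992, -0.002], [-0.003, 0.003, -1.0]]
wrist_force: [-3.7, -10.0, 3.0]
gripper_width: 0.007
time_s: 7.5
tcp_pos: [0.5679, -0.0649, 0.0865]
ee_rot: [[0.992, -0.127, -0.005], [-0.127, -0.992, -0.003], [-0.005, 0.003, -1.0]]
wrist_force: [-3.3, -9.7, 3.3]
gripper_width: 0.006
tcp in shaker [-0.0314 -0.0774]
tcp [ 0.5679 -0.0649  0.0865] heading -7.28 F [-3.3  -9.66  3.31] w 0.006 t 7.5
delta cm [0.14 0.76 0.05] spin -0.08
```

```bash
python3 -m inch '[{"fingers":0,"delta_pos":[0,-0.15,0],"spin":0},{"fingers":0,"delta_pos":[0,-0.15,0],"spin":0}]'
python3 - <<'E'
from h import *
sdelta(-.03,-.1,.086)
E
```

```text
time_s: 7.7
tcp_pos: [0.5678, -0.0648, 0.0865]
ee_rot: [[0.992, -0.127, -0.006], [-0.127, -0.992, -0.005], [-0.005, 0.005, -1.0]]
wrist_force: [-3.6, -15.3, 2.8]
gripper_width: 0.003
tcp in shaker [-0.0314 -0.0773]
tcp [ 0.5678 -0.0648  0.0865] heading -7.28 F [ -3.59 -15.28   2.85] w 0.003 t 7.7
delta cm [0.14 2.27 0.06] spin -0.08
```

```bash
python3 -m inch '[{"fingers":0,"delta_pos":[0,0.8,0],"spin":0},{"fingers":0,"delta_pos":[0,2.3,0],"spin":0},{"fingers":0,"delta_pos":[0,2.8,-3],"spin":0},{"fingers":2,"delta_pos":[0,2.8,-8],"spin":0},{"fingers":4,"delta_pos":[-2.5,-2,-13],"spin":0},{"fingers":8.7,"delta_pos":[-5,-5,-17],"spin":0},{"fingers":8.7,"delta_pos":[-7.5,-7.5,-21],"spin":0},{"fingers":8.7,"delta_pos":[-7.5,-7.5,-24],"spin":0},{"fingers":8.7,"delta_pos":[-7.5,-7.5,-24],"spin":0},{"fingers":8.7,"delta_pos":[-7.5,-7.5,-24],"spin":0},{"fingers":8.7,"delta_pos":[-7.5,-7.5,-24],"spin":0}]'
python3 - <<'E'
from h import *
sdelta(-.145,0,.086)
c=get_calibration("wrist");im=capture("wrist")[:,:,::-1];cv2.imwrite("pics/w5.png",im);np.savez("w5.npz",**c)
cv2.imwrite("pics/w5zz.png",cv2.resize(im[0:175,145:355],None,fx=3.8,fy=3.4,interpolation=cv2.INTER_CUBIC))
E
```

```text
time_s: 8.8
tcp_pos: [0.505, 0.0225, 0.3254]
ee_rot: [[0.992, -0.126, -0.001], [-0.126, -0.992, 0.001], [-0.001, -0.001, -1.0]]
wrist_force: [0.2, -0.7, -0.7]
gripper_width: 0.652
tcp in shaker [-0.1048  0.0014]
tcp [0.505  0.0225 0.3254] heading -7.27 F [ 0.21 -0.75 -0.72] w 0.652 t 8.8
delta cm [-3.98  0.15 23.95] spin -0.07
```

View pics/w5zz.png

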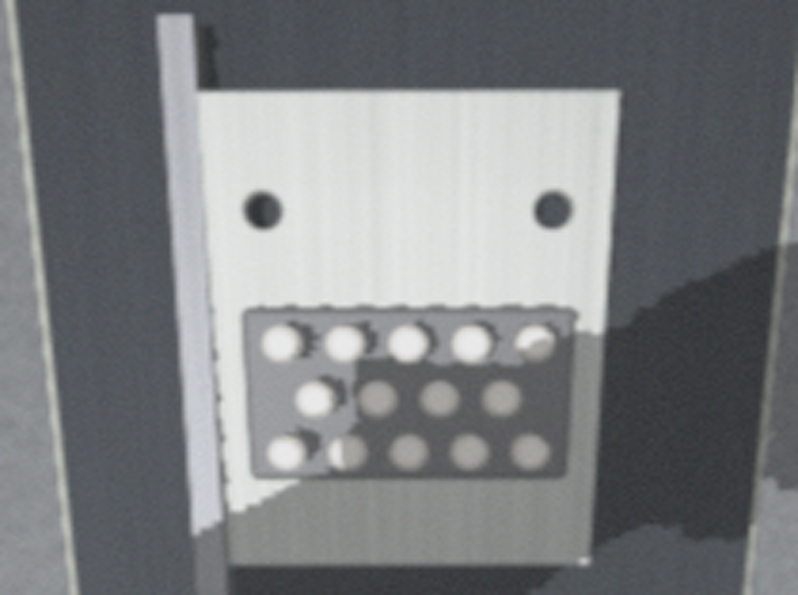

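Run:
```python
from h import *
c=dict(np.load("w5.npz"));d=np.load("sh.npz")
z=lambda p:np.array(p)/[3.8,3.4]+[145,0]
for p,h in [((263,210),.0975),((553,209),.0975),((230,565),.09),((590,561),.09),((199,90),.099),((620,90),.099)]:
    print(p,((unproj(c,z(p),h)[0,:2]-d["sh"])@d["R"]).round(4))
sdelta(-.140,0,.086)
```

```text
(263, 210) [0.0337 0.0504]
(553, 209) [ 0.034  -0.0491]
(230, 565) [-0.1062  0.0698]
(590, 561) [-0.1045 -0.0701]
(199, 90) [0.074  0.0698]
(620, 90) [ 0.074  -0.0695]
tcp in shaker [-0.1049  0.001 ]
tcp [0.5048 0.0222 0.3248] heading -7.3 F [ 0.21 -0.84  0.37] w 0.692 t 8.85
delta cm [-3.44  0.09 23.89] spin -0.1
```

```bash
python3 -m inch '[{"fingers":8.7,"delta_pos":[-3.5,0.1,4],"spin":0},{"fingers":8.7,"delta_pos":[-3.5,0.1,8],"spin":0},{"fingers":8.7,"delta_pos":[-3.5,0.1,12],"spin":0},{"fingers":8.7,"delta_pos":[-3.5,0.1,16],"spin":0},{"fingers":8.7,"delta_pos":[-3.5,0.1,19],"spin":0},{"fingers":8.7,"delta_pos":[-3.5,0.1,21],"spin":0},{"fingers":8.7,"delta_pos":[-3.5,0.1,22.5],"spin":0},{"fingers":8.7,"delta_pos":[-3.5,0.1,23.4],"spin":0},{"fingers":8.7,"delta_pos":[-3.5,0.1,23.9],"spin":0},{"fingers":8.7,"delta_pos":[-3.5,0.1,23.9],"spin":0}]'
python3 -m inch '[{"fingers":8.7,"delta_pos":[0.4,0,0],"spin":0},{"fingers":8.7,"delta_pos":[0.8,0,0],"spin":0},{"fingers":8.7,"delta_pos":[1.2,0,0],"spin":0},{"fingers":8.7,"delta_pos":[1.4,0,0],"spin":0},{"fingers":8.7,"delta_pos":[1.6,0,0],"spin":0},{"fingers":8.7,"delta_pos":[1.8,0,0],"spin":0}]'
python3 - <<'E'
from h import *
sdelta(-.1,0,.086)
im=capture("wrist")[:,:,::-1];cv2.imwrite("pics/w6.png",im)
E
```

```text
time_s: 9.85
tcp_pos: [0.4701, 0.0254, 0.0867]
ee_rot: [[0.992, -0.127, -0.002], [-0.127, -0.992, -0.001], [-0.002, 0.001, -1.0]]
wrist_force: [-0.6, -0.2, -0.2]
gripper_width: 0.997
time_s: 10.45
tcp_pos: [0.4884, 0.0235, 0.0876]
ee_rot: [[0.992, -0.126, 0.0], [-0.126, -0.992, 0.0], [0.0, -0.0, -1.0]]
wrist_force: [-0.4, 0.3, 0.4]
gripper_width: 1.005
tcp in shaker [-0.1214  0.0003]
tcp [0.4884 0.0235 0.0876] heading -7.26 F [-0.37  0.28  0.45] w 1.005 t 10.45
delta cm [2.14 0.03 0.16] spin -0.06
```

View pics/w6.png

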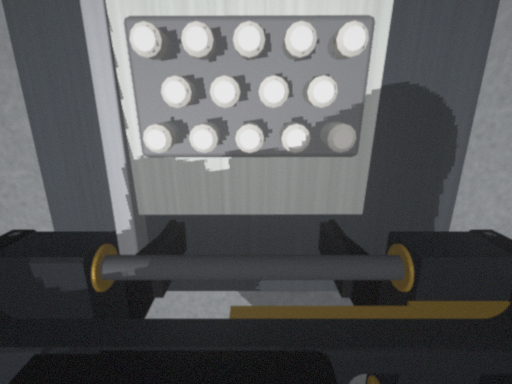

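```bash
python3 -m inch '[{"fingers":8.7,"delta_pos":[0,0,0.3],"spin":0},{"fingers":8.7,"delta_pos":[0.2,0,0.3],"spin":0},{"fingers":8.7,"delta_pos":[0.4,0,0.3],"spin":0},{"fingers":8.7,"delta_pos":[0.6,0,0.3],"spin":0},{"fingers":8.7,"delta_pos":[0.7,0,0.3],"spin":0},{"fingers":8.7,"delta_pos":[0.8,0,0.3],"spin":0}]'
python3 -m inch '[{"fingers":8.7,"delta_pos":[0.15,0,0],"spin":0},{"fingers":8.7,"delta_pos":[0.3,0,0],"spin":0},{"fingers":8.7,"delta_pos":[0.45,0,0],"spin":0}]'
python3 - <<'E'
from h import *
sdelta(-.1,0,.085)
im=capture("wrist")[:,:,::-1];cv2.imwrite("pics/w7.png",im)
E
```

```text
time_s: 11.1
tcp_pos: [0.4936, 0.0224, 0.0842]
ee_rot: [[0.992, -0.126, -0.006], [-0.126, -0.992, -0.001], [-0.006, 0.001, -1.0]]
wrist_force: [-7.5, 3.3, 5.2]
gripper_width: 0.998
time_s: 11.4
tcp_pos: [0.497, 0.0214, 0.0842]
ee_rot: [[0.992, -0.127, -0.008], [-0.127, -0.992, -0.001], [-0.008, 0.002, -1.0]]
wrist_force: [-8.8, 2.7, 6.8]
gripper_width: 1.003
tcp in shaker [-0.1126 -0.0007]
tcp [0.497  0.0214 0.0842] heading -7.28 F [-8.83  2.7   6.83] w 1.003 t 11.4
delta cm [ 1.26 -0.07 -0.09] spin -0.08
```

View pics/w7.png

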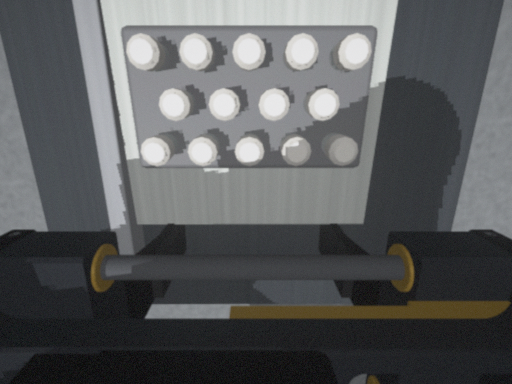

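```bash
python3 -m inch '[{"fingers":8.7,"delta_pos":[0,0,-0.15],"spin":0},{"fingers":8.7,"delta_pos":[0,0,-0.2],"spin":0}]'
python3 -m inch '[{"fingers":8.7,"delta_pos":[0.1,0,0],"spin":0},{"fingers":8.7,"delta_pos":[0.2,0,0],"spin":0}]'
python3 -m inch '[{"fingers":8.7,"delta_pos":[0.1,0,0],"spin":0},{"fingers":8.7,"delta_pos":[0.2,0,0],"spin":0}]'
python3 - <<'E'
from h import *
sdelta(-.1,0,.085)
im=capture("wrist")[:,:,::-1];cv2.imwrite("pics/w8.png",im)
E
```

```text
time_s: 11.65
tcp_pos: [0.4989, 0.0215, 0.0857]
ee_rot: [[0.992, -0.127, -0.004], [-0.127, -0.992, -0.001], [-0.004, 0.001, -1.0]]
wrist_force: [-3.0, -0.6, -2.8]
gripper_width: 1.003
time_s: 11.85
tcp_pos: [0.5025, 0.0215, 0.0862]
ee_rot: [[0.992, -0.127, -0.001], [-0.127, -0.992, -0.0], [-0.001, 0.0, -1.0]]
wrist_force: [-1.2, -0.6, -0.7]
gripper_width: 1.001
time_s: 12.05
tcp_pos: [0.5066, 0.0218, 0.0873]
ee_rot: [[0.992, -0.126, 0.004], [-0.126, -0.992, 0.001], [0.004, -0.001, -1.0]]
wrist_force: [0.4, -0.3, 0.2]
gripper_width: 1.002
tcp in shaker [-0.1031  0.0009]
tcp [0.5066 0.0218 0.0873] heading -7.22 F [ 0.4  -0.3   0.15] w 1.002 t 12.05
delta cm [0.31 0.09 0.23] spin -0.02
```

View pics/w8.png

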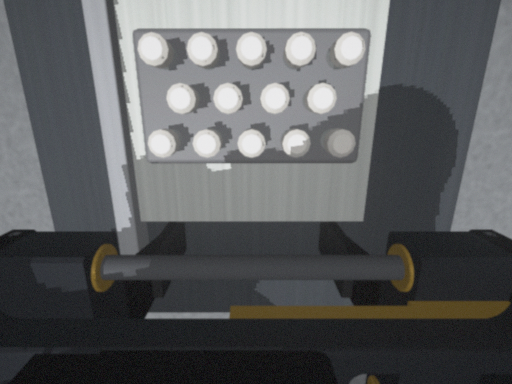

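```bash
python3 -m inch '[{"fingers":8.7,"delta_pos":[-0.8,0,0],"spin":0},{"fingers":8.7,"delta_pos":[-2.2,0,0],"spin":0},{"fingers":8.7,"delta_pos":[-3.2,0,-2],"spin":0},{"fingers":8.7,"delta_pos":[-3.2,0,-7],"spin":0},{"fingers":8.7,"delta_pos":[-1.5,0,-12],"spin":0},{"fingers":8.7,"delta_pos":[0,0,-17],"spin":0},{"fingers":8.7,"delta_pos":[0,0,-22],"spin":0},{"fingers":8.7,"delta_pos":[0,0,-24],"spin":0},{"fingers":8.7,"delta_pos":[0,0,-24],"spin":0},{"fingers":8.7,"delta_pos":[0,0,-24],"spin":0}]'
python3 - <<'E'
from h import *
sdelta(-.145,0,.086)
c=get_calibration("wrist");im=capture("wrist")[:,:,::-1];cv2.imwrite("pics/w9.png",im);np.savez("w9.npz",**c)
cv2.imwrite("pics/w9zz.png",cv2.resize(im[0:175,145:355],None,fx=3.8,fy=3.4,interpolation=cv2.INTER_CUBIC))
im=capture("scene")[:,:,::-1];cv2.imwrite("pics/s9.png",cv2.resize(im[150:270,190:330],None,fx=5,fy=5,interpolation=cv2.INTER_CUBIC))
E
```

```text
time_s: 13.1
tcp_pos: [0.5043, 0.0217, 0.3267]
ee_rot: [[0.992, -0.126, 0.001], [-0.126, -0.992, 0.001], [0.001, -0.001, -1.0]]
wrist_force: [0.5, 0.5, -0.2]
gripper_width: 0.998
tcp in shaker [-0.1054  0.0004]
tcp [0.5043 0.0217 0.3267] heading -7.26 F [ 0.45  0.51 -0.24] w 0.998 t 13.1
delta cm [-3.98  0.07 24.07] spin -0.06
```

View pics/w9zz.png

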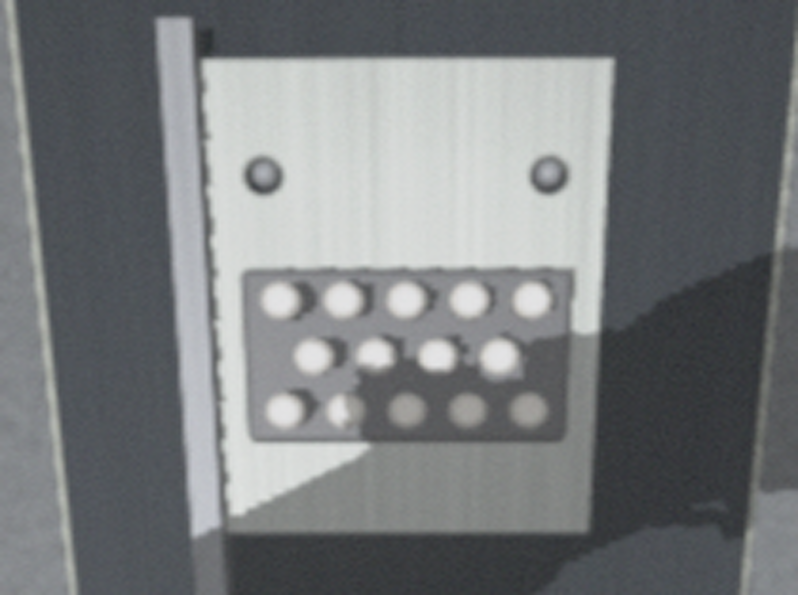

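View pics/s9.png

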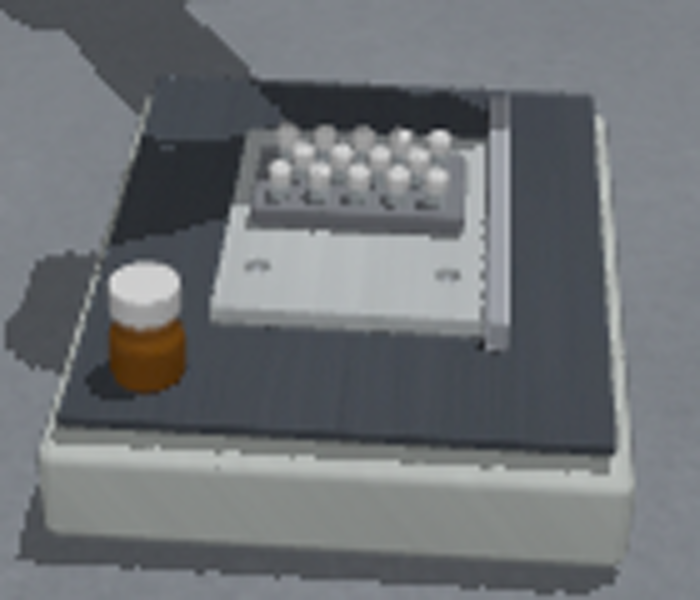

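Both pins show inside their holes (crop at about (263,174) and (548,174)), and in the scene view the plate lies flat. I'll check the numbers before handing in.

Run:
```python
from h import *
c=dict(np.load("w9.npz"));d=np.load("sh.npz")
z=lambda p:np.array(p)/[3.8,3.4]+[145,0]
for zz in (.09,.099):
  q=np.array([unproj(c,z(p),zz)[0,:2] for p in [(263,175),(548,174),(203,58),(614,58),(229,532),(590,532)]])
  q=(q-d["sh"])@d["R"];print(zz,q.round(4).tolist(),"holesep",np.linalg.norm(q[0]-q[1]).round(4),"far w",np.linalg.norm(q[2]-q[3]).round(4),"near w",np.linalg.norm(q[4]-q[5]).round(4),"len",(q[2:4]-q[4:6])[:,0].round(4))
im=capture("top");cv2.imwrite("pics/t9.png",im[:,:,::-1])
ct=get_calibration("top")
for t in ["jar","flask","tube_stand"]: print(t,[(e["conf"],np.round(e["extent"],3).tolist()) for e in spot_in("top",t)])
```

```text
0.09 [[0.0475, 0.0503], [0.0478, -0.0488], [0.0875, 0.0689], [0.0874, -0.0696], [-0.0921, 0.0689], [-0.092, -0.0705]] holesep 0.0991 far w 0.1385 near w 0.1394 len [0.1795 0.1794]
0.099 [[0.0458, 0.0491], [0.0462, -0.0478], [0.0849, 0.0674], [0.0848, -0.068], [-0.0906, 0.0673], [-0.0906, -0.0689]] holesep 0.0969 far w 0.1354 near w 0.1362 len [0.1754 0.1754]
jar [(0.61, [0.559, 0.358, 0.593, 0.392]), (0.33, [0.414, 0.327, 0.609, 0.653])]
flask [(0.85, [0.75, 0.443, 0.828, 0.523])]
tube_stand [(0.9, [0.179, 0.457, 0.285, 0.526])]
```

View pics/t9.png

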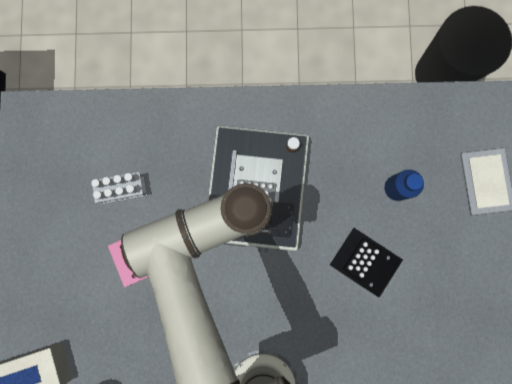

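```bash
python3 -c "
from station import *
s=sense();print(s['time_s'],s['tcp_pos'],s['wrist_force']);print(finish_job())"
```

```text
13.4 [0.50427225 0.02136651 0.32548438] [0.23788641 0.12058091 0.15549979]
the job is handed in; nothing more can be done
None
```

I seated the plate over both pins and handed the job in at 13.4 s. I pushed its right edge left with shut fingers until it lay flush on the stop. Then I nudged it about 16 mm away from the robot with the two open fingertips until it dropped. It was never gripped or lifted.

**Last checks**
- **Seating:** the wrist picture shows a pin inside each hole. The plate measures about 179.5 x 139 mm when taken as lying flat on the deck, against about 175 x 136 mm if it still rode on the pins, so it is down.
- **Clear of everything:** the arm stood about 245 mm above the deck with no wrist force. The jar, tube stand and flask show no visible movement in the top picture.

**What disagreed**
- **Hole position:** the holes came out about 2 mm nearer than nominal in x. I put this down to my estimate of where the shaker sits, because its near deck edge was off by 2 to 4 mm the other way and the pins are visibly in the holes. I did not measure the hole-to-pin distance directly.
- **Deck contact:** during the forward push the fingertips briefly scraped the deck, with about 7 N upward. I raised them 2 mm, and the plate then slid forward as the arm sprang on and dropped. It moved faster there than I had commanded.

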